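Wedge the rocking bead chest

TASK

The bead chest rocks because the foot under its front right corner (drawer side, by the wedge) is short. With the fingertips push the loose wooden wedge, thin end first, under that foot until it is snug and the chest no longer rocks - do not drive it so far that the chest is jacked up out of level - then press down firmly on that corner to prove that it stays put, and leave the wedge there. Only push and press: lift nothing, do not shove the chest along the bench, and leave the other things where they are.

Things in the scene. Friction and masses are not known exactly. Their poses are not given: they have to be found in the camera images.
- chest: low wooden bead chest, 180 (x) x 260 (y) x 80 mm high, about 2.4 kg, loose. Origin: centre of its outline at bench level; x from the drawer fronts to the back, y left facing the drawers. 24 mm square posts at the corners, centred 78 (x) and 118 (y) mm from the origin, end 20 mm above the bench over domed rubber feet. Knobs stand 10 mm out in front; tube rack, 62 mm tall, on the back left of the top
- foot_spot (a point): point at bench level right under the short foot of the front right post (fixed in the chest at -78, -118, 0 mm; axes as the chest's). The chest stands level on the other three feet; this one, a rubber dome of 18 mm diameter, hangs 4 to 8.5 mm clear of the bench: how much differs from chest to chest and is to be felt
- press_corner (a point): middle of the top of the front right corner post, 80 mm above the bench, right over the short foot: where to press. Without the wedge the corner dips under more than 3.3 to 4.7 N; 8 to 15 N, kept up for a second, makes a good test press
- wedge: plain wooden wedge, 100 x 36 mm, 30 g, flat and loose on the bench before the short foot. Origin: centre of its underside; x along it to the thin end (1.5 mm, at x = +50 mm); the thick end, at x = -50 mm, is an upright face 13 mm high; even slope between. Alone it slides under less than 1 N; when it meets the foot the resistance rises to 2 to 7 N; beyond that it jacks up and shoves the chest
- mat: pink bead mat lying on the bench at the right, 360 x 400 x 3 mm, fixed; origin at the centre of its underside
- pliers: pliers with black handles, lying on the mat, 142 mm long and 12 mm high; bystander, origin under the pivot
- cutters: cutters with black handles, lying on the bench, 123 mm long and 12 mm high; bystander, origin under the pivot
- ruler: clear ruler, 310 x 34 x 3 mm, across the mat; bystander, origin at the centre of its underside
- bowl: white bowl of beads, 72 mm across and 28 mm high; bystander, origin at the centre of its underside
- spool: spool of copper wire standing upright, 48 mm across and 32 mm high; bystander, origin at the centre of its underside
- jar: small jar, 48 mm across and 60 mm high; bystander, origin at the centre of its underside
- bench_block: steel bench block, 75 x 75 x 19 mm; bystander, origin at the centre of its underside
Things that resemble listed ones, but are neither listed nor needed, are in the scene too. There is more than one size of the wedge; the one meant has the size given above.

How it is judged:
By the outcome, as a careful person would: the job done as asked, in the order asked, and still so for the second after the job is handed in, with the robot touching nothing.
It also fails if it takes over 64 s, if anything falls off the work surface, if the arm or the gripper's body presses on something with over 40 N, if the wrist force passes 120 N, or if a joint passes its speed limit or range.

ROBOT

A 7-joint arm with a two-finger parallel gripper is mounted at the origin on the work surface. World frame = base frame: x ahead of the robot, y to its left, z up, the work surface at z = 0. Lengths are in mm, angles in rad, forces in N, time in s.
With the tool pointing down it reaches from about 400 to 875 mm from the base axis. Payload 6.5 kg.
Tool frame: the origin (TCP) lies midway between the tips of the shut fingers; the grasp point (between the pads) lies 19 mm behind it; z points along the fingers, y is the line along which they close (so a half turn about z gives the same grasp; the last joint's range is limited). The gripper opens to 88 mm and grips with 3 to 60 N. Pads are 18 mm wide; open, the fingers measure 123 mm over their backs; the gripper's body (75 mm by 187 mm) begins 45 mm behind the grasp point.
Start: joints at [-1.333, 0.536, -0.004, 1.538, 0.003, 1.067, -0.071], TCP at [194.441, 620.228, 238.716] pointing down, gripper open.
Joint ranges: [-2.7, 2.7], [-0.37, 2.16], [-1.27, 1.26], [0.24, 2.4], [-1.31, 4.45], [0.19, 1.91], [-2.76, 2.76]. Speed limits (rad/s): [2.39, 2.39, 3.14, 3.14, 3.14, 3.14, 3.14].

INTERFACE

Orientations are given as a unit quaternion [w, x, y, z].
In Python, from bench import status, snapshot, camera_model, close_job gives the robot as it stands. The module is installed in compiled form; this text tells all that it offers.
- The arm moves only by the tool servo_tool, never from a script. Its argument "rows" is a list of rows, each a list of 4 numbers: the shift along the tool's x, y, z in cm, then the turn about the tool's z in rad. A call has 1 to 8 rows; each row shifts and turns the commanded pose from where the row before left it, along the tool's axes as they then stand; what a row does not reach is not made up. A row lasts 1/10 s, in which the tool goes at most 50 mm and 8.59 degrees, less where a joint would pass 70% of its speed; a pose out of reach is approached as far as the arm can. A call with a gripper value outside its range is refused whole. "gripper" is the opening, from 0 (shut) to 1 (fully open), set as the call begins (left out, the last holds). The fingers move at their own pace and stop on an object; the grip force is fixed at half the most. Time passes only in rows, so rows that do not move let the fingers close. It gives the time, the measured TCP pose, the force, the opening and the grip force at its end, in the units of the state.
- status.read_state(): the state, without advancing time (a new reading comes with each control period).
- snapshot(name): name is "scene" or "top" or "wrist"; returns the picture (384x512x3 uint8, blue, green, red); there is no depth.
- camera_model(name): a dict with "fx", "fy", "cx", "cy" (pixels), "k1" (the pictures are not rectified: a ray, as slopes to the right and down, at radius r is drawn at 1 + k1 r^2 times it, then the intrinsics apply), "pose" (4x4, takes a point from camera to world coordinates). Camera axes: x right, y down, z forward; pixel columns grow to the right and rows downward; lengths in mm; the calibration is good to about 2 mm. A picture is of the moment at which its call begins: read the wrist's pose just before it. camera_model takes no time and is no camera call; for the wrist camera it gives the pose at the moment of the call.
- close_job(): hands the job in; it is judged then, once.
The state is a dict: "time_s": time; "joint_positions": joint angles; "qvel": joint speeds; "tau": joint torques, N m; "position": TCP position; "tool_rot": TCP orientation; "contact_force": force on the tool from outside, world axes, zero at the start; "wrist_torque": the same for the moment, N m; "grip_width": opening from 0.0 (shut) to 1.0 (fully open); "gripper_force": force on a finger pad.
Only numpy, scipy, OpenCV 4.12 (cv2) and the standard library are available. Lean on these libraries where they do the work, as an engineer would, in place of code of your own. Each camera call takes 0.05 s, during which the arm holds its last target. There are 200 camera calls.

## Working session

There is one attempt and no reset: what is moved stays moved. The work goes in short steps, Python scripts to look and compute and a tool call to move; the robot and the scene stay as the last step left them, time stands still between calls to the robot, and variables do not carry over. Pictures are saved under pics/ and viewed, at most 10 in all, crops included, and the job is handed in when it is done.

Besides the shell and the picture viewer there is one more tool, called after "Emit:" as name([rows], argument=value, ...), one row to a line, values as JSON. servo_tool: Moves the arm, as the interface text tells. Its arguments: {"type":"object","properties":{"rows":{"type":"array"},"gripper":{"type":"number"}},"required":["rows"]}

```bash
mkdir -p pics; cat > h.py <<'E'
import numpy as np, cv2
from bench import status, snapshot, camera_model, close_job
def pix2plane(m,u,v,z):
    x=np.array([(u-m["cx"])/m["fx"],(v-m["cy"])/m["fy"]]); s=x.copy()
    for _ in range(20): s=x/(1+m["k1"]*(s@s))
    P=np.array(m["pose"]); d=P[:3,:3]@np.array([s[0],s[1],1]); o=P[:3,3]
    return o+d*(z-o[2])/d[2]
def pt2pix(m,p):
    P=np.array(m["pose"]); c=P[:3,:3].T@(np.array(p,float)-P[:3,3]); s=c[:2]/c[2]; s=s*(1+m["k1"]*(s@s))
    return s[0]*m["fx"]+m["cx"], s[1]*m["fy"]+m["cy"]
E
python3 - <<'E'
from h import *
for n in("scene","top"):
    im=snapshot(n); cv2.imwrite(f"pics/{n}0.png",im)
    m=camera_model(n); print(n,{k:(np.round(v,2).tolist()) for k,v in m.items()})
a=cv2.imread("pics/top0.png"); cv2.imwrite("pics/top0b.png",cv2.resize(a,(800,600),interpolation=cv2.INTER_CUBIC))
s=status.read_state(); print(s)
E
```

```text
scene {'fx': 369.3, 'fy': 369.3, 'cx': 257.9, 'cy': 197.96, 'k1': -0.12, 'pose': [[0.49, 0.57, -0.66, 1323.28], [0.87, -0.32, 0.37, -546.5], [0.0, -0.75, -0.66, 887.65], [0.0, 0.0, 0.0, 1.0]]}
top {'fx': 494.22, 'fy': 494.22, 'cx': 254.78, 'cy': 189.46, 'k1': 0.04, 'pose': [[0.03, -1.0, 0.07, 435.65], [-1.0, -0.03, -0.0, -79.48], [0.01, -0.07, -1.0, 1411.37], [0.0, 0.0, 0.0, 1.0]]}
{'time_s': 0.1, 'joint_positions': array([-1.33320458,  0.53708944, -0.00439706,  1.53874025,  0.00260478,
        1.06730225, -0.07117876]), 'qvel': array([ 4.88606628e-04, -2.07071848e-03,  9.33556874e-04,  2.67762761e-04,
       -3.27196803e-05, -1.43309117e-03,  2.30378079e-04]), 'tau': array([ 2.59802720e-03, -5.72074664e+01,  9.93978605e-01, -2.52229285e+01,
       -5.60956390e-02,  1.34940285e-02,  6.88595105e-05]), 'position': array([194.31709636, 619.70932559, 237.94099726]), 'tool_rot': array([-4.69029455e-05,  1.51283013e-01,  9.88490193e-01, -7.65528371e-04]), 'contact_force': array([ 0.27510985, -0.23867528,  0.75474213]), 'wrist_torque': array([0.0004934 , 0.00767892, 0.05917671]), 'gripper_force': 0.0, 'grip_width': 0.9972094605256703}
```

View pics/top0b.png

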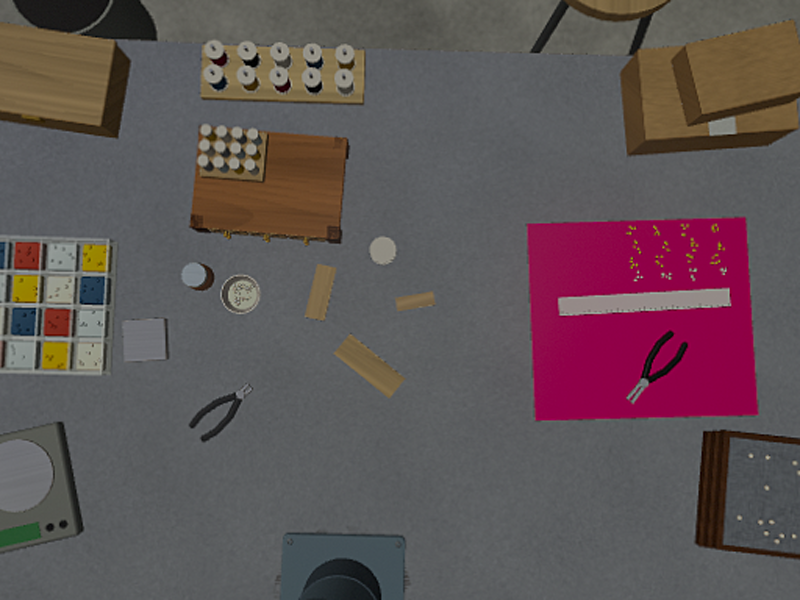

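View pics/scene0.png

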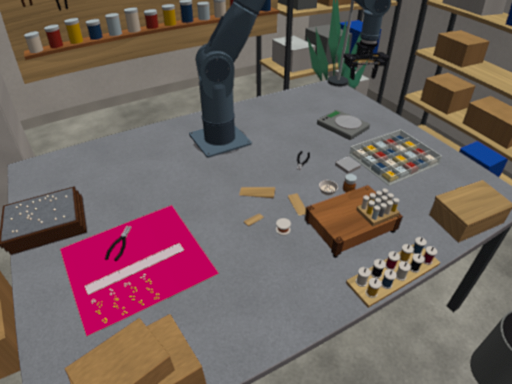

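Top view (800x600) shows three wooden wedges: A (320,292), B (368,366, larger) and C (415,300, smaller). The chest's front right post is at (333,233), with a white spool or lid at (383,250). I'll measure the sizes next.

```bash
cat > m.py <<'E'
from h import *
im=cv2.imread("pics/top0.png"); m=camera_model("top")
hsv=cv2.cvtColor(im,cv2.COLOR_BGR2HSV)
mask=((hsv[...,1]>70)&(hsv[...,0]>8)&(hsv[...,0]<28)&(hsv[...,2]>70)).astype(np.uint8)
cs,_=cv2.findContours(mask,cv2.RETR_EXTERNAL,cv2.CHAIN_APPROX_NONE)
for c in cs:
    if cv2.contourArea(c)<100: continue
    (u,v),_,_=cv2.minAreaRect(c)
    if not(190<u<290 and 150<v<260): continue
    p=np.array([pix2plane(m,a,b,5)[:2] for a,b in c[:,0]],np.float32)
    r=cv2.minAreaRect(p); print("wood",(u,v),r, cv2.boxPoints(r).round().tolist())
# chest
mk=((hsv[...,1]>90)&(hsv[...,0]<16)&(hsv[...,2]>25)).astype(np.uint8)
mk[:, :115]=0; mk[:, 235:]=0; mk[:78]=0; mk[165:]=0
mk=cv2.morphologyEx(mk,cv2.MORPH_OPEN,np.ones((5,5)))
cs,_=cv2.findContours(mk,cv2.RETR_EXTERNAL,cv2.CHAIN_APPROX_NONE)
c=max(cs,key=cv2.contourArea)
p=np.array([pix2plane(m,a,b,80)[:2] for a,b in c[:,0]],np.float32)
r=cv2.minAreaRect(p); print("chest",r,cv2.boxPoints(r).round().tolist())
for z in(0,80):print(pt2pix(m,[*r[0],z]))
for (u,v) in [(347,137),(341,241),(328,241),(343,226),(191,228),(205,229),(329,226)]: print((u,v),pix2plane(m,u*.64,v*.64,80).round(1))
a=im[75:230,110:280]; cv2.imwrite("pics/c1.png",cv2.resize(a,None,fx=3.8,fy=3.8,interpolation=cv2.INTER_CUBIC))
E
python3 m.py
```

```text
wood (236.15756225585938, 233.74659729003906) ((406.6687316894531, -36.54894256591797), (128.61526489257812, 46.393165588378906), 52.833587646484375) [[349.0, -74.0], [386.0, -102.0], [464.0, 1.0], [427.0, 29.0]]
wood (265.3918762207031, 192.35134887695312) ((526.3673706054688, -116.30635833740234), (23.947063446044922, 69.38285827636719), 11.134075164794922) [[508.0, -85.0], [521.0, -153.0], [545.0, -148.0], [531.0, -80.0]]
wood (204.80580139160156, 186.71568298339844) ((537.5827026367188, 56.78359603881836), (35.480587005615234, 99.20690155029297), 78.72542572021484) [[485.0, 49.0], [583.0, 30.0], [590.0, 64.0], [492.0, 84.0]]
chest ((721.1932373046875, 144.69752502441406), (259.6449279785156, 178.5674285888672), 86.94232177734375) [[625.0, 20.0], [803.0, 10.0], [817.0, 270.0], [639.0, 279.0]]
(np.float64(176.64276905164508), np.float64(122.4155499355023))
(np.float64(172.18150845326238), np.float64(116.38121421194987))
(347, 137) [804.7  11.7  80. ]
(341, 241) [621.4  16.3  80. ]
(328, 241) [620.7  38.8  80. ]
(343, 226) [647.7  13.6  80. ]
(191, 228) [636.1 276.   80. ]
(205, 229) [635.1 251.8  80. ]
(329, 226) [647.   37.9  80. ]
```

View pics/c1.png

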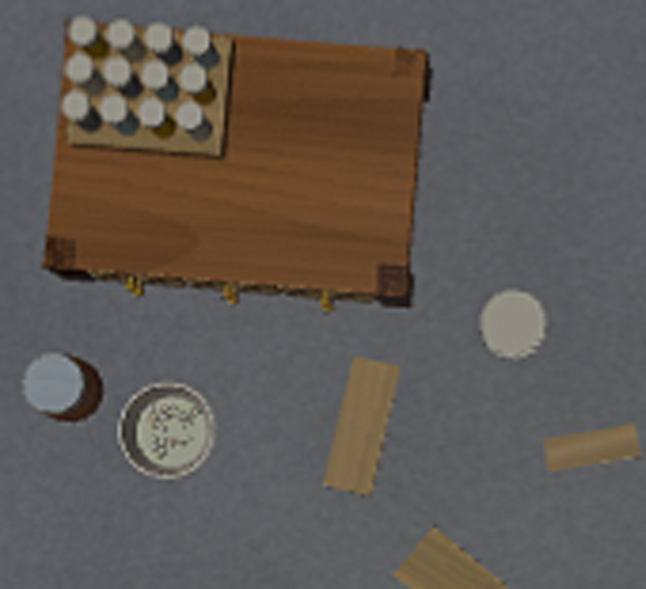

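Crop shows wedge A at (362,425), front-right post top at (393,280). Measured sizes: A is 99x35 mm, B 129x46 mm and C 69x24 mm. A matches the stated 100x36 mm and lies before the short foot, so A is the wedge. Estimated foot ≈ (637,31). Wedge A is centred at (538,57), yaw ≈ -11°. I'll move above it and check from close by which end is thin.

Emit:
servo_tool([
  [-2.8,-2.75,0,0],
  [-2.8,-2.75,0,0],
  [-2.8,-2.75,0,0],
  [-2.8,-2.75,0,0],
  [-2.8,-2.75,0,0],
  [-2.8,-2.75,0,0],
  [-2.8,-2.75,0,0],
  [-2.8,-2.75,0,0],
], gripper=0)

```text
time_s: 0.9
position: [342.8, 341.6, 238.5]
tool_rot: [-0.0, 0.151, 0.988, -0.0]
contact_force: [0.8, -1.0, 0.4]
grip_width: 0.3
gripper_force: 0.0
```

Emit:
servo_tool([
  [-2.8,-2.75,0,0],
  [-2.8,-2.75,0,0],
  [-2.8,-2.75,0,0],
  [-2.8,-2.75,0,0],
  [-2.8,-2.75,0,0],
  [-2.8,-2.75,0,0],
  [-2.0,-2.75,0,0],
  [0,0,0,0],
])

```text
time_s: 1.7
position: [465.3, 98.4, 238.7]
tool_rot: [0.0, 0.155, 0.988, -0.001]
contact_force: [-0.3, -0.7, -0.3]
grip_width: 0.01
gripper_force: 0.0
```

```bash
python3 - <<'E'
from h import *
m=camera_model("wrist"); im=snapshot("wrist"); cv2.imwrite("pics/w1.png",im); np.save("w1.npy",m["pose"])
s=status.read_state(); print(s["position"],s["tool_rot"],s["contact_force"],s["joint_positions"]); print({k:np.round(v,3).tolist() for k,v in m.items()})
for p in ([637,31,80],[537.6,56.8,5]): print(pt2pix(m,p))
E
```

```text
[464.48728449 101.10375201 238.53719979] [-1.06782621e-04  1.53631124e-01  9.88128181e-01 -4.06110213e-04] [ 0.13974381  0.20072769 -0.15125702] [-0.51969021  0.2395999   0.24485697  1.99808882 -0.07196821  0.9125838
  1.02485089]
{'fx': 308.762, 'fy': 308.762, 'cx': 253.975, 'cy': 194.154, 'k1': -0.078, 'pose': [[0.306, 0.907, 0.291, 389.412], [0.952, -0.29, -0.096, 123.64], [-0.002, 0.306, -0.952, 385.01], [0.0, 0.0, 0.0, 1.0]]}
(np.float64(244.27704799183297), np.float64(323.5925659327444))
(np.float64(240.87036723817963), np.float64(222.1373654339613))
```

View pics/w1.png

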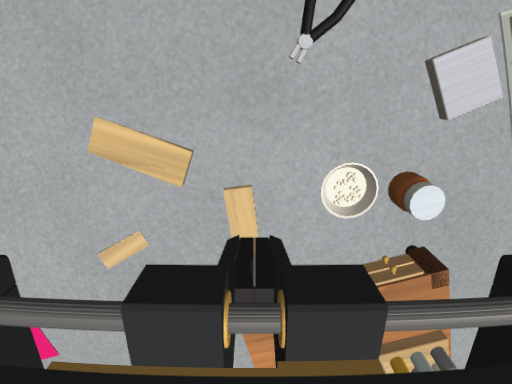

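Wrist view: wedge A's near end is at (238,187), and the gripper hides the rest. I'll enlarge the near end here and the wedge in the scene picture to tell which end is thick.

```bash
python3 - <<'E'
import cv2,numpy as np
a=cv2.imread("pics/w1.png")[175:240,205:275]; b=cv2.imread("pics/scene0.png")[180:250,275:345]
R=lambda i:cv2.resize(i,(400,400),interpolation=cv2.INTER_CUBIC)
cv2.imwrite("pics/c2.png",np.hstack([R(a),R(b)]))
E
```

```text
(no output)
```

View pics/c2.png

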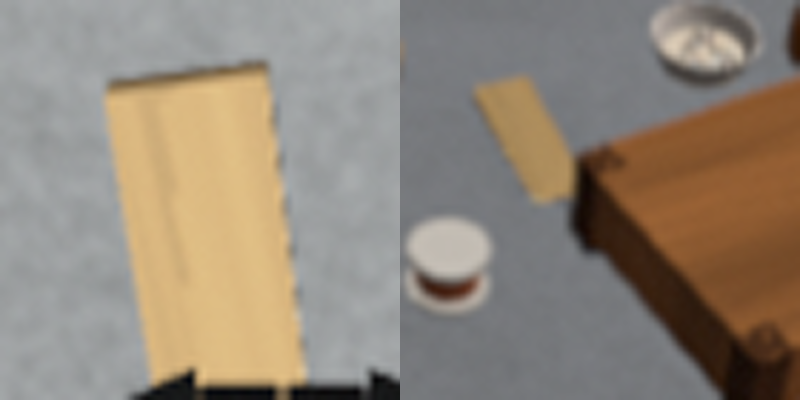

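The near (robot-side) end has a dark upright face and the far end has none, so the thin end already points at the foot. Next I'll get the thick-end corners and refine the post centre.

```bash
python3 - <<'E'
from h import *
m=camera_model("wrist")
for u,v in((224.1,189.3),(251.9,186.0)): print(pix2plane(m,u,v,13).round(1))
t=camera_model("top")
for u,v in((377,264),(411,264),(377,288),(393.5,277),(60,250),(402,62)): print(pix2plane(t,110+u/3.8,75+v/3.8,80).round(1))
s=camera_model("scene")
# post top centre in scene crop right half: px (605-400,160)
print("scene",pix2plane(s,275+203*70/400,180+162*70/400,80).round(1), "thin end mid",pix2plane(s,275+158*70/400,180+199*70/400,1.5).round(1))
E
```

```text
[484.7  55.5  13. ]
[491.2  90.2  13. ]
[647.3  41.6  80. ]
[648.   17.4  80. ]
[630.  41.  80.]
[638.3  29.5  80. ]
[650.4 267.1  80. ]
[794.1  28.6  80. ]
scene [642.3  33.   80. ] thin end mid [589.9  45.9   1.5]
```

Emit:
servo_tool([
  [0.4,-1.4,2.5,0],
  [0.35,-1.36,4,0],
  [0,0,4,0],
  [0,0,4,-0.06],
  [0,0,2,-0.06],
  [0,0,0,0],
  [0,0,0,0],
])

```text
time_s: 2.45
position: [448.7, 80.1, 74.0]
tool_rot: [-0.0, 0.092, 0.996, 0.0]
contact_force: [-0.5, 0.6, 0.4]
grip_width: 0.003
gripper_force: 0.0
```

```bash
python3 - <<'E'
from h import *
m=camera_model("wrist"); im=snapshot("wrist"); cv2.imwrite("pics/w2.png",im)
s=status.read_state(); print(s["position"],s["tool_rot"],s["contact_force"])
hsv=cv2.cvtColor(im,cv2.COLOR_BGR2HSV)
mask=((hsv[...,1]>70)&(hsv[...,0]>8)&(hsv[...,0]<28)&(hsv[...,2]>110)).astype(np.uint8)
cs,_=cv2.findContours(mask,cv2.RETR_EXTERNAL,cv2.CHAIN_APPROX_NONE)
for c in cs:
    if cv2.contourArea(c)>150:
        (u,v),wh,a=cv2.minAreaRect(c); print(u,v,wh,a)
for p in ([488,69,13],[638,31,80],[638,31,0]): print(pt2pix(m,p))
P=s["position"]; print("tcp px",pt2pix(m,P))
E
```

```text
[449.37311132  80.08586669  74.63933454] [5.78807975e-04 9.20659855e-02 9.95752665e-01 3.87758240e-04] [0.27010006 0.12067727 0.63147788]
251.0 343.0 (18.0, 34.0) 90.0
53.51347351074219 337.50067138671875 (48.09195327758789, 18.864349365234375) 3.094058036804199
226.5 319.5 (55.0, 7.0) 90.0
89.36119842529297 181.3156280517578 (180.9549560546875, 64.04419708251953) 27.824094772338867
(np.float64(248.293130297145), np.float64(261.6165410412786))
(np.float64(235.28104171099113), np.float64(480.1301276255186))
(np.float64(239.45892736755314), np.float64(391.5348165955687))
tcp px (np.float64(253.06237771365736), np.float64(254.6030709920859))
```

View pics/w2.png

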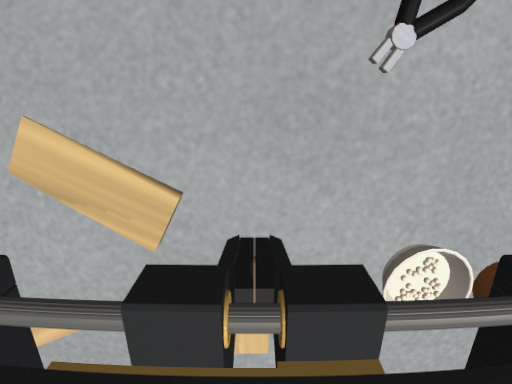

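The wedge shows through the gripper gap at columns 234–269, row ~343.

```bash
python3 - <<'E'
from h import *
m=camera_model("wrist"); im=cv2.imread("pics/w2.png").astype(int)
for v in (335,340,345,350):
    print(v,[u for u in range(226,290) if im[v,u,2]-im[v,u,0]>50][::100] , [u for u in range(229,282) if im[v,u,2]-im[v,u,0]>50][0],[u for u in range(229,282) if im[v,u,2]-im[v,u,0]>50][-1])
    for u in(234.5,268.5): print(pix2plane(m,u,v,7).round(1))
t=camera_model("top"); im=snapshot("top"); cv2.imwrite("pics/top2.png",im)
E
```

```text
335 [226] 229 281
[562.2  42.5   7. ]
[567.6  71.6   7. ]
340 [226] 229 281
[567.7  41.4   7. ]
[573.2  70.7   7. ]
345 [226] 235 281
[573.3  40.2   7. ]
[578.8  69.7   7. ]
350 [234] 234 267
[579.  39.   7.]
[584.5  68.8   7. ]
```

Emit:
servo_tool([
  [0,-0.4,2.5,0],
  [0,0,2.5,0],
  [0,0,1.2,0],
  [0,0,0.6,0],
  [0,0,0,0],
  [0,0,0,0],
])

```text
time_s: 3.15
position: [448.7, 75.6, 6.5]
tool_rot: [0.001, 0.092, 0.996, 0.0]
contact_force: [-0.2, -0.3, 0.6]
grip_width: 0.006
gripper_force: 0.0
```

Emit:
servo_tool([
  [-0.5,0,0,0],
  [-0.5,0,0,0],
  [-0.4,0,0,0],
  [-0.4,0,0,0],
  [-0.4,0,0,0],
  [-0.4,0,0,0],
  [-0.4,0,0,0],
  [0,0,0,0],
])

```text
time_s: 3.95
position: [478.3, 69.7, 5.8]
tool_rot: [0.0, 0.092, 0.996, 0.0]
contact_force: [0.4, 0.3, 0.3]
grip_width: 0.005
gripper_force: 0.0
```

Emit:
servo_tool([
  [-0.3,-0.02,0,0],
  [-0.4,-0.03,0,-0.01],
  [-0.5,-0.04,0,-0.01],
  [-0.5,-0.04,0,-0.01],
  [-0.5,-0.04,0,0],
  [-0.5,-0.04,0,0],
  [-0.5,-0.04,0,0],
  [-0.3,-0.03,0,0],
])

```text
time_s: 4.75
position: [512.2, 61.2, 5.7]
tool_rot: [0.0, 0.077, 0.997, -0.0]
contact_force: [-0.1, 0.6, -0.5]
grip_width: 0.005
gripper_force: 0.1
```

Emit:
servo_tool([
  [-0.4,-0.04,0,0],
  [-0.4,-0.04,0,0],
  [-0.4,-0.04,0,0],
  [-0.3,-0.03,0,0],
  [0,0,0,0],
  [0,0,0,0],
])

```text
time_s: 5.35
position: [526.2, 57.6, 5.7]
tool_rot: [0.0, 0.077, 0.997, 0.0]
contact_force: [0.5, -0.3, 0.1]
grip_width: 0.007
gripper_force: 0.0
```

```bash
python3 - <<'E'
from h import *
im=snapshot("top"); cv2.imwrite("pics/top3.png",im)
sc=snapshot("scene"); R=lambda i:cv2.resize(i,(400,400),interpolation=cv2.INTER_CUBIC)
cv2.imwrite("pics/c3.png",np.hstack([R(im[110:210,170:270]),R(sc[170:260,260:350])]))
E
```

```text
(no output)
```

View pics/c3.png

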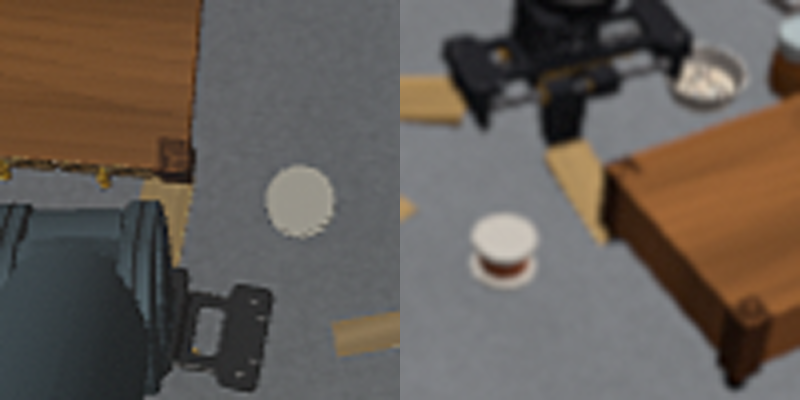

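Left panel: the wedge's edges at crop row 182 are x≈141 and 192, just before the post (175,160). The wedge lies against the fingers and is moving properly. I'll check the lateral alignment.

```bash
python3 - <<'E'
from h import *
t=camera_model("top")
for u,v in((141,183),(192,183),(186,225)): print(pix2plane(t,170+u/4,110+v/4,4).round(1))
E
```

```text
[626.5  58.7   4. ]
[627.6  22.3   4. ]
[597.2  25.5   4. ]
```

Emit:
servo_tool([
  [-0.4,-0.13,0,0],
  [-0.4,-0.13,0,0],
  [-0.4,-0.13,0,0],
  [-0.4,-0.13,0,0],
  [-0.3,-0.1,0,0],
  [-0.2,-0.06,0,0],
  [0,0,0,0],
  [0,0,0,0],
])

```text
time_s: 6.25
position: [545.9, 47.7, 5.7]
tool_rot: [-0.0, 0.077, 0.997, 0.0]
contact_force: [0.7, -0.4, 0.0]
grip_width: 0.008
gripper_force: 0.0
```

```bash
cat > look.py <<'E'
from h import *
import sys
im=snapshot("top"); sc=snapshot("scene"); R=lambda i:cv2.resize(i,(400,400),interpolation=cv2.INTER_CUBIC)
cv2.imwrite(sys.argv[1],np.hstack([R(im[130:190,180:240]),R(sc[170:260,260:350])]))
hsv=cv2.cvtColor(im,cv2.COLOR_BGR2HSV); t=camera_model("top")
for v in range(155,166):
    us=[u for u in range(200,226) if hsv[v,u,1]>70 and 8<hsv[v,u,0]<28 and hsv[v,u,2]>70]
    if us: print(v,us[0],us[-1],pix2plane(t,us[0]-.5,v,5).round(1),pix2plane(t,us[-1]+.5,v,5).round(1))
s=status.read_state(); print(s["position"],s["contact_force"])
E
python3 look.py pics/c4.png
```

```text
155 218 219 [629.6  23.7   5. ] [629.7  18.    5. ]
156 216 219 [626.5  29.3   5. ] [626.8  17.9   5. ]
157 216 219 [623.6  29.2   5. ] [624.   17.8   5. ]
158 217 219 [620.8  26.3   5. ] [621.1  17.7   5. ]
159 217 219 [618.   26.2   5. ] [618.2  17.6   5. ]
160 217 219 [615.1  26.1   5. ] [615.3  17.5   5. ]
161 217 219 [612.2  26.    5. ] [612.5  17.4   5. ]
162 217 218 [609.3  25.9   5. ] [609.5  20.2   5. ]
163 218 218 [606.5  22.9   5. ] [606.6  20.1   5. ]
164 218 218 [603.7  22.8   5. ] [603.7  20.    5. ]
165 218 218 [600.8  22.7   5. ] [600.9  19.9   5. ]
[545.79099864  47.78441481   5.71688974] [ 0.6464876   0.64386537 -0.03648226]
```

Emit:
servo_tool([
  [-0.15,-0.04,0,0],
  [-0.15,-0.04,0,0],
  [-0.15,-0.04,0,0],
  [-0.15,-0.04,0,0],
])

```text
time_s: 6.75
position: [551.7, 45.1, 5.7]
tool_rot: [0.0, 0.077, 0.997, -0.0]
contact_force: [-0.2, 0.8, 0.2]
grip_width: 0.003
gripper_force: 0.1
```

Emit:
servo_tool([
  [-0.15,-0.04,0,0],
  [-0.15,-0.04,0,0],
  [-0.15,-0.04,0,0],
])

```text
time_s: 7.05
position: [556.0, 43.2, 5.7]
tool_rot: [-0.0, 0.077, 0.997, -0.0]
contact_force: [-0.1, 0.2, -0.3]
grip_width: 0.003
gripper_force: 0.1
```

Emit:
servo_tool([
  [-0.15,-0.02,0,0],
  [-0.15,-0.02,0,0],
  [-0.15,-0.02,0,0],
])

```text
time_s: 7.35
position: [560.3, 42.0, 5.7]
tool_rot: [-0.0, 0.077, 0.997, 0.0]
contact_force: [-0.5, 0.3, 0.2]
grip_width: 0.003
gripper_force: 0.1
```

Emit:
servo_tool([
  [-0.1,0,0,0],
  [-0.1,0,0,0],
  [-0.1,0,0,0],
])

```text
time_s: 7.65
position: [563.2, 41.6, 5.7]
tool_rot: [-0.0, 0.077, 0.997, -0.0]
contact_force: [-0.2, -0.0, 0.7]
grip_width: 0.004
gripper_force: 0.1
```

Emit:
servo_tool([
  [-0.1,0,0,0],
  [-0.1,0,0,0],
  [-0.1,0,0,0],
])

```text
time_s: 7.95
position: [566.3, 41.1, 5.8]
tool_rot: [0.0, 0.077, 0.997, 0.0]
contact_force: [-0.2, 0.5, -0.3]
grip_width: 0.009
gripper_force: 0.1
```

Emit:
servo_tool([
  [-0.1,0,0,0],
  [-0.1,0,0,0],
])

```text
time_s: 8.15
position: [567.7, 40.8, 5.6]
tool_rot: [-0.0, 0.077, 0.997, -0.0]
contact_force: [-2.2, 0.6, 1.6]
grip_width: 0.006
gripper_force: 1.0
```

Emit:
servo_tool([
  [0,0,0,0],
  [0,0,0,0],
])

```text
time_s: 8.35
position: [567.8, 40.8, 5.7]
tool_rot: [-0.0, 0.077, 0.997, -0.0]
contact_force: [-2.8, -0.1, 1.3]
grip_width: 0.002
gripper_force: 0.8
```

Emit:
servo_tool([
  [-0.05,0,0,0],
  [0,0,0,0],
])

```text
time_s: 8.55
position: [568.3, 40.8, 5.7]
tool_rot: [-0.0, 0.077, 0.997, -0.0]
contact_force: [-2.8, 0.8, 2.0]
grip_width: 0.011
gripper_force: 1.2
```

Emit:
servo_tool([
  [-0.05,0,0,0],
  [0,0,0,0],
])

```text
time_s: 8.75
position: [568.8, 40.7, 5.6]
tool_rot: [-0.0, 0.077, 0.997, -0.0]
contact_force: [-3.6, 0.3, 1.8]
grip_width: 0.005
gripper_force: 1.5
```

Emit:
servo_tool([
  [-0.05,0,0,0],
  [0,0,0,0],
])

```text
time_s: 8.95
position: [569.3, 40.6, 5.6]
tool_rot: [-0.0, 0.077, 0.997, -0.0]
contact_force: [-3.9, 0.5, 2.4]
grip_width: 0.006
gripper_force: 1.9
```

Emit:
servo_tool([
  [-0.05,0,0,0],
  [0,0,0,0],
  [0,0,0,0],
])

```text
time_s: 9.25
position: [569.8, 40.5, 5.6]
tool_rot: [-0.0, 0.077, 0.997, -0.0]
contact_force: [-4.9, 1.3, 3.3]
grip_width: 0.007
gripper_force: 2.4
```

```bash
python3 look.py pics/c5.png
```

```text
155 221 221 [629.8  15.1   5. ] [629.9  12.2   5. ]
157 221 221 [624.1  14.9   5. ] [624.1  12.1   5. ]
[569.92690043  40.51074703   5.66541265] [-3.88216781  0.74401926  1.57499328]
```

View pics/c5.png

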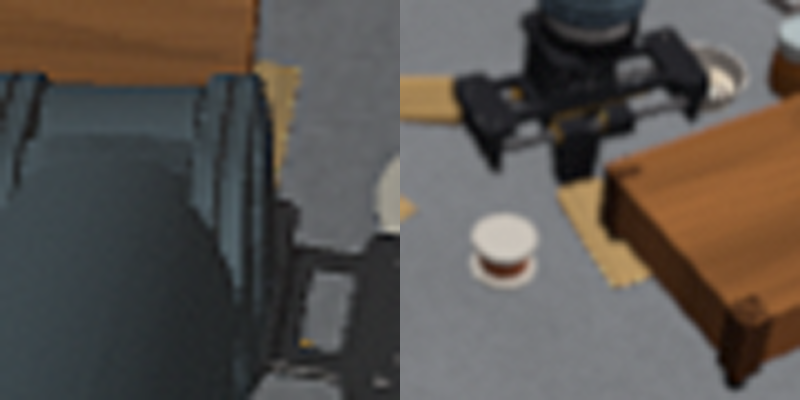

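Emit:
servo_tool([
  [0.1,0,0,0],
  [0.4,0,0,0],
  [1.0,0,0,0],
  [1.5,0,0,0],
  [1.0,0,0,0],
  [0,0,-3,0],
  [0,0,-4,0],
  [0,0,-4,0],
])

```text
time_s: 10.15
position: [529.9, 46.6, 116.8]
tool_rot: [-0.0, 0.077, 0.997, -0.0]
contact_force: [0.7, 0.3, 1.5]
grip_width: 0.004
gripper_force: 0.0
```

```bash
python3 - <<'E'
from h import *
s=status.read_state(); print(s["position"],s["contact_force"])
im=snapshot("top"); sc=snapshot("scene"); w=snapshot("wrist"); R=lambda i:cv2.resize(i,(400,400),interpolation=cv2.INTER_CUBIC)
print(camera_model("wrist")["pose"].round(3)[:3,3])
cv2.imwrite("pics/c6.png",np.hstack([R(im[130:190,180:240]),R(sc[180:240,270:330])]))
E
```

```text
[529.92968952  46.6225243  116.78277996] [0.68488419 0.32025835 1.46354282]
[452.876  59.575 264.189]
```

View pics/c6.png

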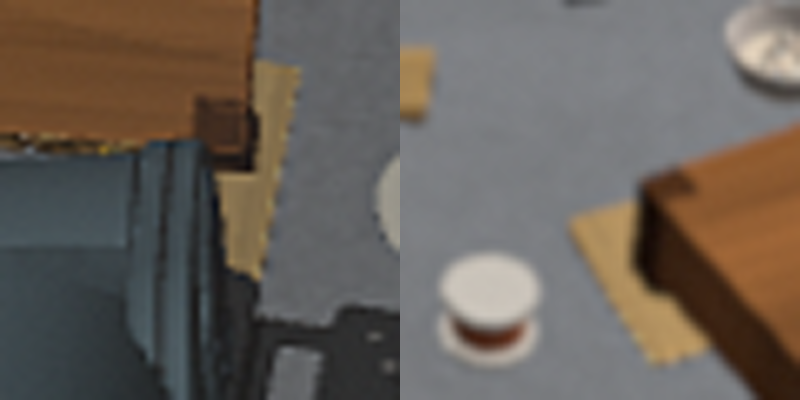

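Top crop: post top centre at (219,119). The wedge's right edge runs from (299,70) to (262,275). I'll compute the foot's offset from the wedge axis.

```bash
python3 - <<'E'
from h import *
t=camera_model("top"); g=lambda u,v,z:pix2plane(t,180+u/6.667-.4,130+v/6.667-.4,z)
f=g(219,119,80); a=g(299,70,1.5); b=g(262,275,12)
d=(a-b)[:2]; L=np.hypot(*d); d/=L; r=(f-b)[:2]
print(f,a,b,L,"yaw",np.degrees(np.arctan2(d[1],d[0])),"along from b",r@d,"left of right edge",d[0]*r[1]-d[1]*r[0])
E
```

```text
[639.42852076  32.55533434  80.        ] [673.7698088   5.4100809   1.5      ] [583.3576226   17.69612252  12.        ] 91.24313799827 yaw -7.738478596106242 along from b 53.559442352593265 left of right edge 22.273929409444595
```

Emit:
servo_tool([
  [-2.5,0.04,0,0],
  [-3,0.05,0,0],
  [-3,0.05,0,0],
  [-2.45,0.04,0,0],
  [0,0,1.5,0],
  [0,0,1.2,0],
  [0,0,0.5,0],
  [0,0,0,0],
])

```text
time_s: 11.1
position: [636.8, 31.9, 81.9]
tool_rot: [-0.002, 0.077, 0.997, -0.0]
contact_force: [-0.4, 0.4, 0.7]
grip_width: 0.004
gripper_force: 0.0
```

Emit:
servo_tool([
  [0,0,0.1,0],
  [0,0,0.1,0],
  [0,0,0.05,0],
  [0,0,0,0],
])

```text
time_s: 11.5
position: [639.2, 31.7, 81.5]
tool_rot: [0.0, 0.077, 0.997, 0.0]
contact_force: [0.1, 0.2, -0.5]
grip_width: 0.003
gripper_force: 0.0
```

Emit:
servo_tool([
  [0,0,0.05,0],
  [0,0,0.05,0],
  [0,0,0.03,0],
  [0,0,0,0],
])

```text
time_s: 11.9
position: [639.1, 31.6, 80.0]
tool_rot: [-0.0, 0.077, 0.997, -0.0]
contact_force: [-1.0, -0.3, 1.3]
grip_width: 0.002
gripper_force: 0.8
```

Emit:
servo_tool([
  [0,0,0.03,0],
  [0,0,0.03,0],
  [0,0,0,0],
])

```text
time_s: 12.2
position: [639.1, 31.6, 79.9]
tool_rot: [-0.0, 0.077, 0.997, 0.0]
contact_force: [-3.0, 1.2, 6.1]
grip_width: -0.0
gripper_force: 3.2
```

Emit:
servo_tool([
  [0,0,0.03,0],
  [0,0,0,0],
  [0,0,0,0],
])

```text
time_s: 12.5
position: [639.1, 31.6, 79.9]
tool_rot: [0.0, 0.077, 0.997, 0.0]
contact_force: [-3.6, 0.3, 8.8]
grip_width: 0.006
gripper_force: 4.2
```

Emit:
servo_tool([
  [0,0,0.03,0],
  [0,0,0,0],
  [0,0,0,0],
])

```text
time_s: 12.8
position: [639.1, 31.6, 79.8]
tool_rot: [-0.0, 0.077, 0.997, 0.0]
contact_force: [-4.3, -0.8, 11.4]
grip_width: 0.004
gripper_force: 5.2
```

Corner holds (0.2 mm compliance at 11 N). Hold for over a second.

Emit:
servo_tool([
  [0,0,0.01,0],
  [0,0,0,0],
  [0,0,0,0],
  [0,0,0,0],
  [0,0,0,0],
  [0,0,0,0],
  [0,0,0,0],
  [0,0,0,0],
])

```text
time_s: 13.6
position: [639.1, 31.5, 79.8]
tool_rot: [0.0, 0.077, 0.997, 0.0]
contact_force: [-3.2, -0.1, 11.1]
grip_width: 0.004
gripper_force: 5.6
```

Emit:
servo_tool([
  [0,0,0,0],
  [0,0,0,0],
  [0,0,0,0],
  [0,0,0,0],
  [0,0,0,0],
  [0,0,0,0],
  [0,0,0,0],
])

```text
time_s: 14.3
position: [639.1, 31.5, 79.8]
tool_rot: [0.0, 0.077, 0.997, 0.0]
contact_force: [-4.3, 0.3, 11.3]
grip_width: 0.003
gripper_force: 5.6
```

Emit:
servo_tool([
  [0,0,-0.1,0],
  [0,0,-0.3,0],
  [0,0,-2,0],
  [0,0,-4,0],
  [0,0,-4,0],
  [3,0,-2,0],
  [4,0,0,0],
  [4,0,0,0],
])

```text
time_s: 15.1
position: [529.7, 48.6, 203.3]
tool_rot: [0.001, 0.077, 0.997, 0.0]
contact_force: [-0.5, 1.3, -0.2]
grip_width: 0.002
gripper_force: 0.0
```

Emit:
servo_tool([
  [3,3,0,0],
  [3,4,0,0],
  [0,4,0,0],
  [0,4,0,0],
  [0,0,0,0],
  [0,0,0,0],
])

```text
time_s: 15.7
position: [493.9, 206.5, 202.4]
tool_rot: [-0.0, 0.076, 0.997, -0.0]
contact_force: [0.4, -1.0, -0.2]
grip_width: 0.003
gripper_force: 0.0
```

```bash
python3 - <<'E'
from h import *
im=snapshot("top"); sc=snapshot("scene"); R=lambda i:cv2.resize(i,(400,400),interpolation=cv2.INTER_CUBIC)
cv2.imwrite("pics/c7.png",np.hstack([R(im[130:190,180:240]),R(sc[180:240,270:330])]))
E
```

```text
(no output)
```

View pics/c7.png

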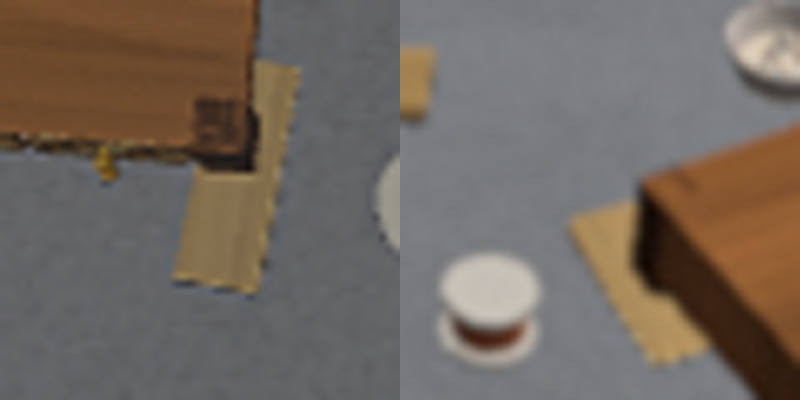

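The wedge lies under the front right post (thick end at (215,285), post at (218,122)). It did not move under the press, and the chest stands where it was. Handing in.

```bash
python3 -c "
from bench import close_job; print(close_job())"
```

```text
the job is handed in; nothing more can be done
None
```

The wedge is snug under the short front right foot; the corner held an 11 N press for about 1.5 s with only 0.2 mm of give, and I handed the job in after about 16 s of robot time with the arm clear (no verdict was returned).

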